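Set the tray fence of a filling jig and clamp it

ROBOT

A 6-joint arm with a two-finger parallel gripper is mounted at the origin on the work surface. World frame = base frame: x ahead of the robot, y to its left, z up, the work surface at z = 0. Lengths are in m, angles in degrees, forces in N, time in s.
With the tool pointing down it reaches from about 0.35 to 0.875 m from the base axis. Payload 15.5 kg.
Tool frame: the origin (TCP) lies midway between the tips of the shut fingers; the grasp point (between the pads) lies bot.hold_point_z behind it (bot.hold_point_z is the distance from the TCP to the grasp point, in m); z points along the fingers, y is the line along which they close (so a half turn about z gives the same grasp; the last joint's range is limited). The gripper opens to 85 mm and grips with 20 to 120 N. Pads are 22 mm wide; open, the fingers measure 114 mm over their backs; the gripper's body (76 mm by 85 mm) begins 54 mm behind the grasp point. The pads swing forward as they close: fully open they stand 13 mm farther back than shut.
Start: joints at [-71.419, 28.281, 77.091, -0, 74.628, -5.472], TCP at [0.255, -0.571, 0.231] pointing down, gripper open.
Joint ranges: [-166.48, 166.48], [-47.26, 123.95], [12.59, 153.08], [-70.14, 250.14], [6.76, 159.57], [-176.63, 176.63]. Speed limits (degrees/s): [108.29, 108.29, 147.25, 172.46, 172.46, 172.46].

INTERFACE

Orientations are given as a 3x3 rotation matrix whose columns are the frame's x, y, z axes.
In Python, from plant import bot, eyes, find_in, regions_of, pinpoint gives the robot as it stands.
- The arm moves only by the tool jog_arm, never from a script. Its argument "series" is a list of rows, each a list of 3 entries, a list of its own where there are three numbers: the finger opening in m, from 0 to 0.0854, then the shift along the tool's x, y, z in parts of the range, where 1.0 means 0.8 m, then the turn about the tool's z in shares of pi/2 rad (1.0 is pi/2 rad). In form: [[jaw, [x, y, z], yaw], ...]. A call has 1 to 12 rows; each row is the pose to reach, as a shift and turn from the pose commanded when the call began, along the tool's axes at that moment; what a row does not reach only later rows make up. A row lasts 1/8 s, in which the tool goes at most 62.5 mm and 10.7 degrees, less where a joint would pass 70% of its speed; a pose out of reach is approached as far as the arm can. A call with a gripper value outside its range is refused whole. The fingers move at their own pace and stop on an object; the grip force is fixed at half the most. Time passes only in rows, so rows that repeat a pose let the fingers close. It gives the time, the measured TCP pose, the force, the opening and the grip force at its end, in the units of the state.
- bot.state(): the state, without advancing time (a new reading comes with each control period).
- eyes.snapshot(name): name is "scene" or "top" or "wrist"; returns a dict with "frame" (400x640x3 uint8, blue, green, red), "intrinsics" (3x3 intrinsics, pixels), "xyz" and "attitude" of the camera in the world; the wrist camera has in their place "hand_eye" (4x4, takes a point from camera to tool coordinates, whose origin is the TCP and whose axes are the flange's). Camera axes: x right, y down, z forward; pixel columns grow to the right and rows downward; lengths in m; the calibration is good to about 2 mm. A picture is of the moment at which its call begins: read the wrist's pose just before it. There is no depth.
- bot.close_job(): hands the job in; it is judged then, once.
Trained networks look in a picture, given as the dict that the camera call returned (one of the last four; its "shot" number tells which), for a name from the list of things; names that differ only in an ending like _2 or _b are one class to them, and where a whole thing is asked for, a point or a joint stands for the part that bears it (a point fixed in the world has none). Each returns a list of dicts, best first, with "score" (0 to 1); they miss things now and then, are a little off and sometimes report something else, mostly with a low value. They report only what shows in the picture. A call takes as long as a camera call. They do not tell look-alikes from the thing itself.
- find_in(label, picture): "box" ([left, top, width, height] in pixels, round what is visible of it).
- regions_of(label, picture): "mask" (400x640 bool, what is visible of it) and "box" ([left, top, width, height] in pixels, round what is visible of it).
- pinpoint(label, picture): "pixel" ([column, row] in pixels: a listed point, or the origin of a listed thing).
The state is a dict: "time_s": time; "joints": joint angles; "qd": joint speeds; "joint_efforts": joint torques, N m; "tool_pos": TCP position; "ee_rot": TCP orientation; "force": force on the tool from outside, world axes, zero at the start; "wrist_torque": the same for the moment, N m; "gripper_width": opening from 0.0 (shut) to 1.0 (fully open); "gripper_force": force on a finger pad.
Only numpy, scipy, OpenCV 4.12 (cv2) and the standard library are available. Lean on these libraries where they do the work, as an engineer would, in place of code of your own. Each camera call takes 0.05 s, during which the arm holds its last target. There are 200 camera calls.

TASK

Slide the blue-backed slotted fence bracket along its slots up to the red stop that marks its new position and hold it pressed firmly against the stop for a moment, gently enough not to force it. Then turn the yellow clamp lever clockwise until you feel it go tight, without overtightening, so the bracket stays clamped flush against the stop. Leave the bottle, the beaker and the dish alone.

Things in the scene. Friction and masses are not known exactly. Their poses are not given: they have to be found in the camera images.
- base: Teal base plate, 240 x 150 x 10 mm, fixed to the bench. Origin: centre of its underside, on the bench. Its +x is the sliding direction, from the bracket towards the red stop; z up. A steel guide bolt (head 18 mm wide, 20.5 to 27.5 mm above the bench) stands at x -25, y +30 mm, the clamp lever's stud at x +25, y -30 mm.
- bracket: Loose L-shaped bracket, 0.4 to 0.65 kg: foot 140 (x) x 100 x 8 mm, its two slots along x around the studs (1.25 mm play each side); at its -x end a blue upright 10 mm thick, 100 mm wide, top 58 mm above the foot's underside. Origin: centre of the foot's underside, 10 mm above the bench; x as the base's. Starts 20 to 48 mm short of the stop. Sliding friction 2 to 5 N.
- bracket_front (a point): Middle of the foot's front (+x) edge, 4 mm above the foot's underside: the edge that meets the red stop. Axes as the bracket's.
- bracket_back (a point): Middle of the rear (-x) face of the blue upright, 30 mm above the foot's underside (40 mm above the bench): where to push. Axes as the bracket's.
- stop: Red rigid stop block fixed on the base plate, 20 (x) x 60 (y) x 14 mm high. Origin: centre of its underside, on the plate's top; axes parallel to the base's. Its contact face is at its own x = -10 mm; the bracket is at the marked position when its front edge lies against this face. Pressing there with 5 to 12 N is right, above 20 N is too much.
- lever (a joint): Angle of the yellow lever, rad: 0 = arm along the base's +x, growing clockwise from above (1.57 = along base -y; end at 2.3). Starts loose, 0 to 0.45. The sprung washer sinks 4 mm a radian and meets the foot at 0.75 to 0.85, then the lever gets ever stiffer. Force square to the arm at the grip post while it turns: loose about 2 N, tight 7 to 12 N, overtight from about 15 N. Stays where left.
- lever_axis (a point): Point on the lever's vertical turning axis, 44 mm above the bench. Axes as the base's.
- lever_tip (a point): Centre of the upright round grip post (16 mm thick, 33 to 57 mm above the bench) at the end of the yellow lever arm, 68 mm from the lever's axis; the point is 44 mm above the bench. The arm is 10 mm wide, 36 to 46 mm above the bench. The x axis of this point runs outward along the arm.
- washer: Steel clamp washer, 20 mm across and 3 mm thick, under the lever's hub. It presses the foot down when the lever is tight: 20 to 100 N is right, about 50 N is meant. Origin: centre of its underside.
- bottle: Amber bottle, 56 mm across, 105 mm tall, standing on the bench. A bystander. Origin: centre of its underside.
- beaker: Glass beaker, 66 mm across, 80 mm tall, standing on the bench. A bystander. Origin: centre of its underside.
- dish: Closed flat dish, 90 mm across, 17 mm high, on the bench. A bystander. Origin: centre of its underside.
Things that resemble listed ones, but are neither listed nor needed, are in the scene too. Of the things shaped like the bracket, the aluminium one is meant.

How it is judged:
By the outcome, as a careful person would: the job done as asked, in the order asked, and still so for the second after the job is handed in, with the robot touching nothing.
It also fails if it takes over 58 s, if anything falls off the work surface, if the arm or the gripper's body presses on something with over 40 N, if the wrist force passes 120 N, or if a joint passes its speed limit or range.

## Working session

There is one attempt and no reset: what is moved stays moved. The work goes in short steps, Python scripts to look and compute and a tool call to move; the robot and the scene stay as the last step left them, time stands still between calls to the robot, and variables do not carry over. Pictures are saved under pics/ and viewed, at most 10 in all, crops included, and the job is handed in when it is done.

Besides the shell and the picture viewer there is one more tool, called after "Call:" in YAML: its name, and indented under it one key for each argument. jog_arm: Moves the arm, as the interface text tells. Its arguments: {"type":"object","properties":{"series":{"type":"array","items":{"type":"array"}}},"required":["series"]}

```bash
ls; mkdir -p pics; python3 - <<'E'
from plant import bot, eyes, find_in, regions_of, pinpoint
import cv2, numpy as np
print(bot.state(), bot.hold_point_z)
ims=[]
for n in ["scene","top"]:
    p=eyes.snapshot(n); ims.append(p["frame"]); print(n,p["intrinsics"],p["xyz"],p["attitude"])
    for l in ["base","bracket","bracket_front","bracket_back","stop","lever_axis","lever_tip","washer","bottle","beaker","dish"]:
        print(l,[(np.round(d["pixel"],1).tolist(),round(d["score"],2)) for d in pinpoint(l,p)][:4])
    cv2.imwrite(f"pics/{n}.png",p["frame"])
E
```

```text
pics
{'time_s': 0.0, 'joints': array([-7.14183369e+01,  2.83149386e+01,  7.71269365e+01, -7.42190483e-04,
        7.46283461e+01, -5.47289954e+00]), 'qd': array([0.00040879, 0.0315083 , 0.00212985, 0.03087819, 0.03425227,
       0.00789458]), 'joint_efforts': array([-4.02175676e-03, -8.82185411e+01, -3.83871996e+01, -5.99389841e-04,
        1.00791399e-02,  4.00767624e-05]), 'tool_pos': array([ 0.25462727, -0.57038896,  0.23070082]), 'ee_rot': array([[ 9.13156327e-01,  4.07609323e-01, -4.02380362e-04],
       [ 4.07609508e-01, -9.13155599e-01,  1.15771934e-03],
       [ 1.04461316e-04, -1.22119280e-03, -9.99999249e-01]]), 'force': array([-0.47281352,  0.30245612,  0.22296994]), 'wrist_torque': array([ 0.00894772,  0.02317152, -0.04071112]), 'gripper_force': 0.0, 'gripper_width': 0.9987354429855391} 0.0187
scene [[486.36431336   0.         320.50091871]
 [  0.         486.36431336 200.08838245]
 [  0.           0.           1.        ]] [ 1.18094976 -0.55925529  0.62467145] [[ 0.7199562   0.37752248 -0.58235715]
 [ 0.69392559 -0.40538186  0.59509059]
 [-0.01141695 -0.83255169 -0.55382
[... 539 characters left out ...]
         319.96993381]
 [  0.         406.26512169 197.27974732]
 [  0.           0.           1.        ]] [0.50099245 0.04477558 0.82294099] [[-0.01280449 -0.99717593  0.07400138]
 [-0.99972392  0.01422503  0.01870102]
 [-0.01970088 -0.07374149 -0.99708278]]
base [([379.4, 189.5], 0.71), ([338.1, 157.7], 0.28)]
bracket [([315.6, 86.1], 0.76), ([427.4, 293.4], 0.66), ([389.4, 188.2], 0.65)]
bracket_front [([355.1, 184.7], 0.68)]
bracket_back [([428.9, 186.4], 0.61), ([431.5, 260.1], 0.6), ([344.9, 72.3], 0.56)]
stop [([328.3, 181.8], 0.76)]
lever_axis [([371.7, 169.4], 0.91)]
lever_tip [([339.7, 157.3], 0.79)]
washer []
bottle []
beaker [([325.5, 244.8], 0.96)]
dish [([421.8, 119.1], 0.63)]
```

View pics/scene.png

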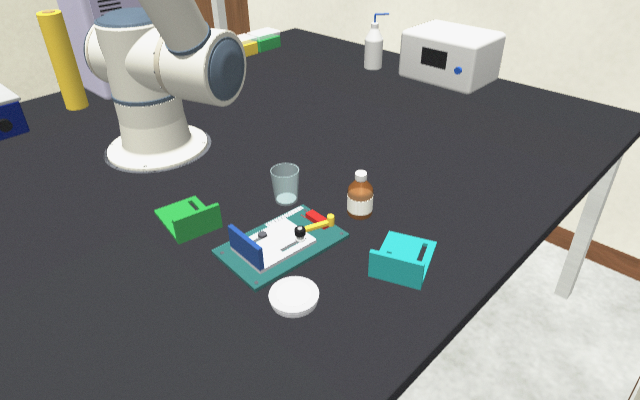

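View pics/top.png

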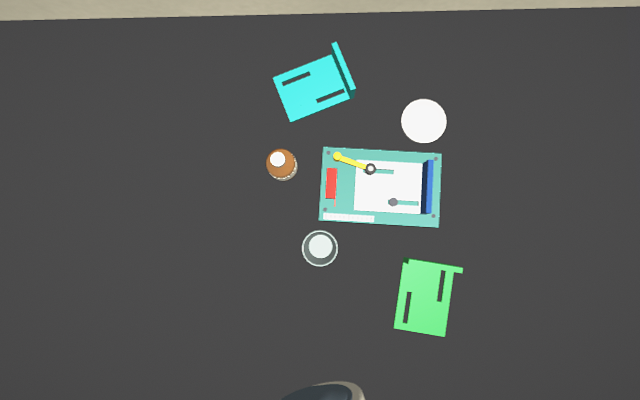

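Candidates (top view): green bracket (425,297), cyan bracket (313,85), and the aluminium foot with blue upright (389,188) on the teal plate. I choose the last one. The lever is the yellow arm from the hub at (371,169) to the tip at (338,157).

```bash
cat > h.py <<'E'
from plant import bot, eyes, find_in, regions_of, pinpoint
import cv2, numpy as np
np.set_printoptions(precision=4,suppress=True)
def cam(p):
    if "hand_eye" in p:
        s=p["st"]; T=np.eye(4); T[:3,:3]=s["ee_rot"]; T[:3,3]=s["tool_pos"]; T=T@p["hand_eye"]
        return T[:3,:3],T[:3,3]
    return np.array(p["attitude"]),np.array(p["xyz"])
def snap(n):
    s=bot.state(); p=eyes.snapshot(n); p["st"]=s; return p
def at(px,z,p):
    R,t=cam(p); px=np.atleast_2d(np.asarray(px,float))
    d=(R@np.linalg.inv(p["intrinsics"])@np.c_[px,np.ones(len(px))].T).T
    return t+d*((z-t[2])/d[:,2])[:,None]
def proj(X,p):
    R,t=cam(p); c=(np.atleast_2d(X)-t)@R; c=c@np.array(p["intrinsics"]).T; return c[:,:2]/c[:,2:]
def hsv(p,lo,hi): return cv2.inRange(cv2.cvtColor(p["frame"],cv2.COLOR_BGR2HSV),lo,hi)
E
python3 - <<'E'
from h import *
p=snap("top"); crop=p["frame"][135:240,260:460]
cv2.imwrite("pics/crop.png",cv2.resize(crop,None,fx=4,fy=4,interpolation=cv2.INTER_CUBIC))
b=regions_of("base",p)[0]["mask"].astype(np.uint8)
m=hsv(p,(75,60,40),(100,255,255)); m[:, :310]=0; m[:,450:]=0; m[:140]=0; m[240:]=0
ys,xs=np.nonzero(m); W=at(np.c_[xs,ys],.010,p)[:,:2]
(c,s,a)=cv2.minAreaRect((W*1000).astype(np.float32)); print("teal rect",c,s,a)
for n,lo,hi in [("yellow",(22,120,80),(34,255,255)),("blue",(105,120,40),(125,255,255)),("red",(0,150,80),(6,255,255))]:
    m=hsv(p,lo,hi); m[:, :310]=0; m[:,450:]=0; m[:140]=0; m[240:]=0
    ys,xs=np.nonzero(m); print(n,len(xs),cv2.minAreaRect(np.c_[xs,ys].astype(np.float32)))
for l,z in [("base",0),("bracket_front",.014),("bracket_back",.04),("stop",.01),("lever_axis",.044),("lever_tip",.044),("beaker",0),("dish",0)]:
    print(l,at([d["pixel"] for d in pinpoint(l,p)],z,p))
q=snap("scene")
for l,z in [("base",0),("stop",.01),("lever_axis",.044),("lever_tip",.044),("bottle",0),("beaker",0)]:
    print(l,at([d["pixel"] for d in pinpoint(l,q)],z,q)[:1])
E
```

```text
Traceback (most recent call last):
IndexError: list index out of range
```

View pics/crop.png

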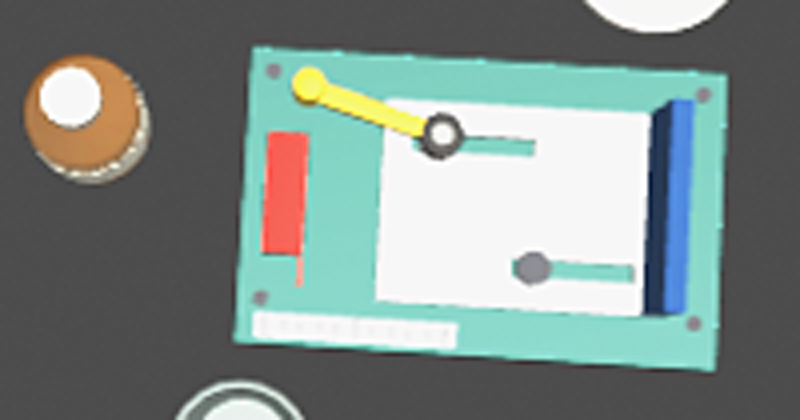

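The crop shows the right assembly: an aluminium foot with a blue upright (crop 680,205), the red stop (285,193), and the yellow lever from hub (441,135) to post (308,85).

```bash
python3 - <<'E'
from h import *
p=snap("top")
def sub(lo,hi):
    m=hsv(p,lo,hi); m[:, :310]=0; m[:,450:]=0; m[:140]=0; m[240:]=0; return m
m=sub((75,60,40),(100,255,255))
ys,xs=np.nonzero(m); W=at(np.c_[xs,ys],.010,p)[:,:2]
print("teal rect",cv2.minAreaRect((W*1000).astype(np.float32)))
for n,lo,hi in [("yellow",(20,120,80),(36,255,255)),("blue",(105,120,150),(125,255,255)),("red",(0,120,80),(6,255,255))]:
    ys,xs=np.nonzero(sub(lo,hi)); z={"yellow":.057,"blue":.068,"red":.024}[n]
    r=cv2.minAreaRect(np.c_[xs,ys].astype(np.float32)); print(n,len(xs),r); print(at(cv2.boxPoints(r),z,p))
for P,n in ((p,"top"),(snap("scene"),"scene")):
  for l,z in [("base",0),("bracket_front",.014),("bracket_back",.04),("stop",.01),("lever_axis",.044),("lever_tip",.044),("bottle",0),("beaker",0),("dish",0)]:
    d=pinpoint(l,P)
    if d: print(n,l,at([e["pixel"] for e in d],z,P).tolist())
E
```

```text
teal rect ((581.840087890625, -60.39717102050781), (241.2140350341797, 151.0774688720703), 85.78462219238281)
yellow 190 ((349.0877990722656, 161.8097381591797), (34.08340072631836, 8.52085018157959), 24.775142669677734)
[[ 0.6314  0.0356  0.057 ]
 [ 0.6462  0.0286  0.057 ]
 [ 0.6178 -0.0297  0.057 ]
 [ 0.6032 -0.0226  0.057 ]]
blue 283 ((429.08319091796875, 186.0034637451172), (5.328709602355957, 52.2047004699707), 2.38594388961792)
[[ 0.527  -0.1356  0.068 ]
 [ 0.6243 -0.1427  0.068 ]
 [ 0.6237 -0.1526  0.068 ]
 [ 0.5265 -0.1454  0.068 ]]
red 295 ((330.77239990234375, 182.8689727783203), (9.747856140136719, 30.065675735473633), 3.3664603233337402)
[[0.5595 0.0498 0.024 ]
 [0.6191 0.0455 0.024 ]
 [0.6177 0.0262 0.024 ]
 [0.5581 0.0306 0.024 ]]
top base [[0.5773920083128368, -0.06079215358915676, 0.0]]
top bracket_front [[0.5839353377605552, -0.016736240328389614, 0.014000000000000012], [0.760937884275019, 0.13107430526173872, 0.014000000000000012], [0.29515071200934573, -0.12127087704454359, 0.014000000000000012]]
top bracket_back [[0.5776393596923806, -0.15490787784614146, 0.040000
[... 883 characters left out ...]
8, 0.014000000000000012], [0.47043791008211355, 0.051833516046580486, 0.014000000000000012]]
scene bracket_back [[0.5731747596156993, -0.14939582303565907, 0.040000000000000036], [0.8243169102727907, 0.0013217185063798542, 0.040000000000000036], [0.4468659637573229, -0.160513757021447, 0.040000000000000036]]
scene stop [[0.5879314152415069, 0.038793825951898064, 0.010000000000000009]]
scene lever_tip [[0.626743346102696, 0.03126235372848607, 0.04400000000000004]]
scene bottle [[0.6105102186248408, 0.14451206616068935, 0.0]]
scene beaker [[0.4630085868497579, 0.05958792187904982, 0.0]]
scene dish [[0.709805077719634, -0.15422018506705254, 0.0], [0.5407667556116756, -0.12916227910158595, 0.0]]
```

The rows are not in the units I measure in: shifts go in shares of 0.8 m and turns go in shares of pi/2 rad. I convert before sending: 0.448 m is 0.56, -0.223 m is -0.2788, -1.077 rad is -0.6856.

Call:
jog_arm:
  series:
    - [0,[0.05,-0.025,0.0125],-0.0637]
    - [0,[0.1125,-0.0563,0.0313],-0.1464]
    - [0,[0.175,-0.0875,0.05],-0.2292]
    - [0,[0.2375,-0.1188,0.0688],-0.3119]
    - [0,[0.3,-0.15,0.0875],-0.3947]
    - [0,[0.3625,-0.1813,0.1],-0.4775]
    - [0,[0.425,-0.2125,0.1125],-0.5602]
    - [0,[0.4875,-0.2438,0.125],-0.6239]
    - [0,[0.5375,-0.2688,0.1375],-0.6685]
    - [0,[0.56,-0.2788,0.15],-0.6856]
    - [0,[0.56,-0.2788,0.15],-0.6856]
    - [0,[0.56,-0.2788,0.15],-0.6856]

```text
time_s: 3.8
tool_pos: [0.5724, -0.1855, 0.1114]
ee_rot: [[0.075, 0.997, -0.0], [0.997, -0.075, -0.0], [-0.0, -0.0, -1.0]]
force: [-0.4, -0.3, 0.4]
gripper_width: 0.001
gripper_force: 0.0
```

Scaled: 0.087 m is 0.1088, 0.022 m is 0.0275.

Call:
jog_arm:
  series:
    - [0,[0,0,0.0375],0]
    - [0,[0,0,0.075],0]
    - [0,[0,0,0.1],0]
    - [0,[0,0,0.1088],0]
    - [0,[0.0075,0,0.1088],0]
    - [0,[0.015,0,0.1088],0]
    - [0,[0.0225,0,0.1088],0]
    - [0,[0.0275,0,0.1088],0]
    - [0,[0.0275,0,0.1088],0]

```text
time_s: 4.92
tool_pos: [0.5747, -0.1622, 0.0245]
ee_rot: [[0.073, 0.997, 0.0], [0.997, -0.073, -0.0], [-0.0, 0.0, -1.0]]
force: [0.2, 0.1, -0.1]
gripper_width: 0.0
gripper_force: 0.0
```

Scaled: 0.018 m is 0.0225, 0.015 m is 0.0188.

Call:
jog_arm:
  series:
    - [0,[0.0038,0,0],0]
    - [0,[0.0075,0,0],0]
    - [0,[0.0113,0,0],0]
    - [0,[0.015,0,0],0]
    - [0,[0.0188,0,0],0]
    - [0,[0.0225,0,0],0]
    - [0,[0.0225,0,0],0]

```text
time_s: 5.8
tool_pos: [0.5761, -0.1447, 0.0244]
ee_rot: [[0.074, 0.997, 0.0], [0.997, -0.074, -0.0], [-0.0, 0.0, -1.0]]
force: [-0.7, -1.8, 1.3]
gripper_width: -0.003
gripper_force: 0.0
```

Scaled: 0.017 m is 0.0213, 0.003 m is 0.0038.

Call:
jog_arm:
  series:
    - [0,[0.0038,0,0],0]
    - [0,[0.0075,0,0],0]
    - [0,[0.0113,0,0],0]
    - [0,[0.015,0,0],0]
    - [0,[0.0175,0,0],0]
    - [0,[0.02,0,0],0]
    - [0,[0.0213,0,0],0]
    - [0,[0.0213,0,0],0]

```text
time_s: 6.8
tool_pos: [0.5772, -0.1277, 0.0243]
ee_rot: [[0.074, 0.997, 0.0], [0.997, -0.074, -0.0], [-0.0, 0.0, -1.0]]
force: [0.9, -4.2, 0.9]
gripper_width: 0.002
gripper_force: 0.0
```

```bash
python3 - <<'E'
from h import *
p=snap("top")
print(p["st"]["force"],p["st"]["tool_pos"])
m=hsv(p,(0,120,80),(6,255,255)); m[:, :310]=0; m[:,450:]=0
f=p["frame"]
cv2.imwrite("pics/c2.png",cv2.resize(f[135:240,300:440],None,fx=5,fy=5,interpolation=cv2.INTER_CUBIC))
E
```

```text
[ 0.8995 -4.1992  0.8933] [ 0.5772 -0.1277  0.0243]
```

View pics/c2.png

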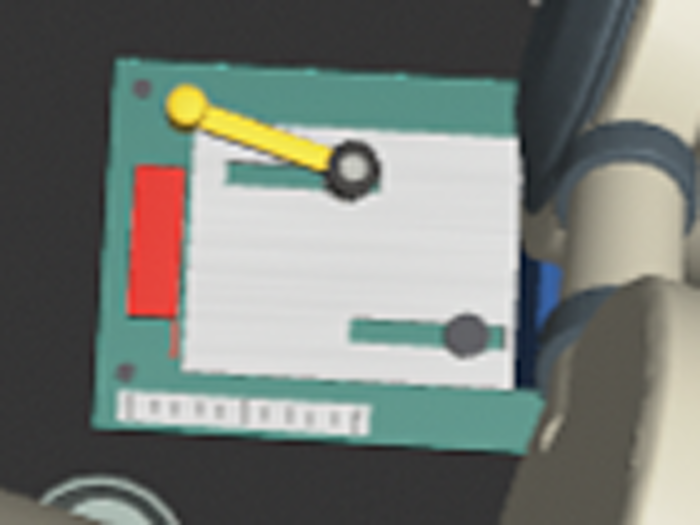

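The foot's front edge (185,250 in the crop) is about 2–3 mm short of the red stop's face (180,245). I'll close the gap in small steps.

Call:
jog_arm:
  series:
    - [0,[0.0009,0,0],0]
    - [0,[0.0018,0,0],0]
    - [0,[0.0025,0,0],0]
    - [0,[0.0025,0,0],0]

```text
time_s: 7.35
tool_pos: [0.5774, -0.1258, 0.0243]
ee_rot: [[0.074, 0.997, 0.0], [0.997, -0.074, -0.0], [-0.0, 0.0, -1.0]]
force: [-0.6, -4.1, 2.8]
gripper_width: -0.002
gripper_force: 0.0
```

Scaled: 0.001 m is 0.0013, 0.0005 m is 0.0006.

Call:
jog_arm:
  series:
    - [0,[0.0006,0,0],0]
    - [0,[0.0013,0,0],0]
    - [0,[0.0013,0,0],0]

```text
time_s: 7.72
tool_pos: [0.5774, -0.1248, 0.0243]
ee_rot: [[0.074, 0.997, 0.0], [0.997, -0.074, -0.0], [-0.0, 0.0, -1.0]]
force: [-0.4, -4.8, 1.9]
gripper_width: -0.002
gripper_force: 0.0
```

Scaled: 0.001 m is 0.0013, 0.0005 m is 0.0006.

Call:
jog_arm:
  series:
    - [0,[0.0006,0,0],0]
    - [0,[0.0013,0,0],0]
    - [0,[0.0013,0,0],0]

```text
time_s: 8.1
tool_pos: [0.5775, -0.1244, 0.0243]
ee_rot: [[0.074, 0.997, 0.0], [0.997, -0.074, -0.001], [-0.001, 0.0, -1.0]]
force: [-1.9, -11.9, 2.2]
gripper_width: 0.003
gripper_force: 0.0
```

Scaled: -0.0001 m is -0.0001.

Call:
jog_arm:
  series:
    - [0,[-0.0001,0,0],0]
    - [0,[-0.0001,0,0],0]
    - [0,[-0.0001,0,0],0]
    - [0,[-0.0001,0,0],0]
    - [0,[-0.0001,0,0],0]
    - [0,[-0.0001,0,0],0]
    - [0,[-0.0001,0,0],0]
    - [0,[-0.0001,0,0],0]

```text
time_s: 9.1
tool_pos: [0.5775, -0.1245, 0.0243]
ee_rot: [[0.074, 0.997, 0.0], [0.997, -0.074, -0.001], [-0.001, 0.0, -1.0]]
force: [-0.8, -10.9, 1.2]
gripper_width: 0.0
gripper_force: 0.0
```

Scaled: 0.163 m is 0.2038, -0.11 m is -0.1375, -1.297 rad is -0.8257.

Call:
jog_arm:
  series:
    - [0,[-0.0063,0,0],0]
    - [0,[-0.025,0,0],0]
    - [0,[-0.025,0,-0.05],0]
    - [0,[-0.0188,0,-0.1125],-0.0637]
    - [0,[0.025,0,-0.1375],-0.1783]
    - [0,[0.075,0.0063,-0.1375],-0.2928]
    - [0,[0.125,0.0125,-0.1375],-0.4074]
    - [0,[0.1625,0.0175,-0.1375],-0.522]
    - [0,[0.1938,0.0225,-0.1375],-0.6366]
    - [0,[0.2038,0.0225,-0.1375],-0.7448]
    - [0,[0.2038,0.0225,-0.1375],-0.8257]
    - [0,[0.2038,0.0225,-0.1375],-0.8257]

```text
time_s: 10.6
tool_pos: [0.6074, 0.037, 0.1342]
ee_rot: [[-0.94, 0.342, -0.0], [0.342, 0.94, 0.0], [0.0, 0.0, -1.0]]
force: [0.0, -0.1, -0.3]
gripper_width: -0.005
gripper_force: 0.0
```

```bash
python3 - <<'E'
from h import *
q=snap("scene"); w=snap("wrist"); print(w["st"]["tool_pos"],w["st"]["joints"],w["st"]["ee_rot"][:,0],w["st"]["force"])
for l,z in [("lever_tip",.044),("lever_axis",.044),("stop",.01),("bracket_front",.014)]:
    for P in (w,q):
        d=pinpoint(l,P)
        if d: print(l,d[0]["score"],d[0]["pixel"],at(d[0]["pixel"],z,P))
cv2.imwrite("pics/w.png",w["frame"])
E
```

```text
[0.6074 0.0369 0.1342] [ -2.1443  32.9802  85.6613   0.0062  61.3727 -72.0328] [-0.939   0.3439  0.0003] [-0.1397 -0.4771 -0.5059]
lever_tip 0.9 [317.4, 233.9] [[0.6324 0.0264 0.044 ]]
lever_tip 0.83 [331.7, 221.0] [[0.64   0.0251 0.044 ]]
lever_axis 0.67 [233.6, 233.9] [[ 0.6092 -0.037   0.044 ]]
lever_axis 0.85 [299.7, 230.0] [[ 0.6143 -0.0401  0.044 ]]
stop 0.52 [234.8, 235.2] [[ 0.6209 -0.0508  0.01  ]]
stop 0.55 [317.5, 221.5] [[0.5873 0.0373 0.01  ]]
bracket_front 0.82 [467.2, 296.7] [[0.7559 0.1357 0.014 ]]
bracket_front 0.74 [331.1, 220.2] [[0.6091 0.0565 0.014 ]]
```

View pics/w.png

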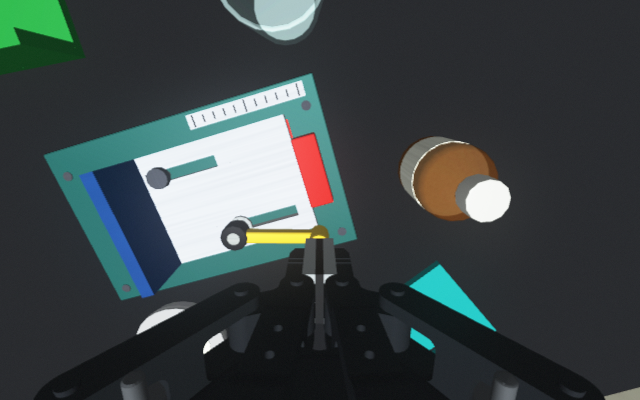

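Scaled: 0.096 m is 0.12, 0.08 m is 0.1.

Call:
jog_arm:
  series:
    - [0,[0,0,0.05],0]
    - [0,[0,0,0.1],0]
    - [0,[0,0,0.12],0]
    - [0,[-0.0038,0,0.12],0]
    - [0,[-0.0075,0,0.12],0]
    - [0,[-0.01,0,0.12],0]
    - [0,[-0.01,0,0.12],0]

```text
time_s: 11.98
tool_pos: [0.6156, 0.0346, 0.0391]
ee_rot: [[-0.94, 0.341, 0.001], [0.341, 0.94, -0.0], [-0.001, 0.0, -1.0]]
force: [0.1, -0.2, -0.7]
gripper_width: -0.0
gripper_force: 0.0
```

Scaled: -0.006 m is -0.0075, -0.0045 m is -0.0056.

Call:
jog_arm:
  series:
    - [0,[-0.0019,0,0],0]
    - [0,[-0.0038,0,0],0]
    - [0,[-0.0056,0,0],0]
    - [0,[-0.0075,0,0],0]
    - [0,[-0.0075,0,0],0]

```text
time_s: 12.6
tool_pos: [0.6207, 0.0327, 0.0382]
ee_rot: [[-0.94, 0.341, -0.0], [0.341, 0.94, 0.0], [0.0, 0.0, -1.0]]
force: [-0.7, 0.8, 0.4]
gripper_width: -0.003
gripper_force: 0.5
```

Scaled: -0.0279 m is -0.0349, -0.0244 m is -0.0305, 0.35 rad is 0.2228.

Call:
jog_arm:
  series:
    - [0,[-0.0043,0.001,0],0.0318]
    - [0,[-0.0086,0.0019,0],0.0637]
    - [0,[-0.013,0.0024,0],0.0955]
    - [0,[-0.0174,0.0028,0],0.1273]
    - [0,[-0.0218,0.003,0],0.1592]
    - [0,[-0.0261,0.0029,0],0.191]
    - [0,[-0.0305,0.0026,0],0.2228]
    - [0,[-0.0349,0.002,0],0.2546]
    - [0,[-0.0349,0.002,0],0.2546]

```text
time_s: 13.72
tool_pos: [0.6475, 0.0245, 0.0382]
ee_rot: [[-0.733, 0.68, 0.0], [0.68, 0.733, -0.0], [-0.0, -0.0, -1.0]]
force: [-0.6, 0.5, -0.1]
gripper_width: -0.0
gripper_force: 0.0
```

```bash
cat > s.py <<'E'
from h import *
s=bot.state(); R=s["ee_rot"]; A=np.array([.6135,-.0376]); bx=np.array([.073,.997]); my=np.array([.997,-.073])
v=s["tool_pos"][:2]-A; x=-R[:2,0]; y=R[:2,1]
print("t",s["time_s"],"along t,r(mm)",v@x*1e3,v@y*1e3,"finger yaw as lever angle",np.arctan2(y@my,y@bx),"F t,r",s["force"][:2]@x,s["force"][:2]@y,s["wrist_torque"])
E
python3 s.py; python3 - <<'E'
from h import *
w=snap("top")
d=pinpoint("lever_tip",w); print(d and at(d[0]["pixel"],.044,w))
cv2.imwrite("pics/t3.png",cv2.resize(w["frame"][115:240,300:440],None,fx=5,fy=4.8,interpolation=cv2.INTER_CUBIC))
E
```

```text
t 13.725 along t,r(mm) -17.236178138717683 68.65602575319984 finger yaw as lever angle 0.6746047518702076 F t,r -0.7594014485344356 -0.011279262153355618 [ 0.0595 -0.0026  0.0213]
[]
```

View pics/t3.png

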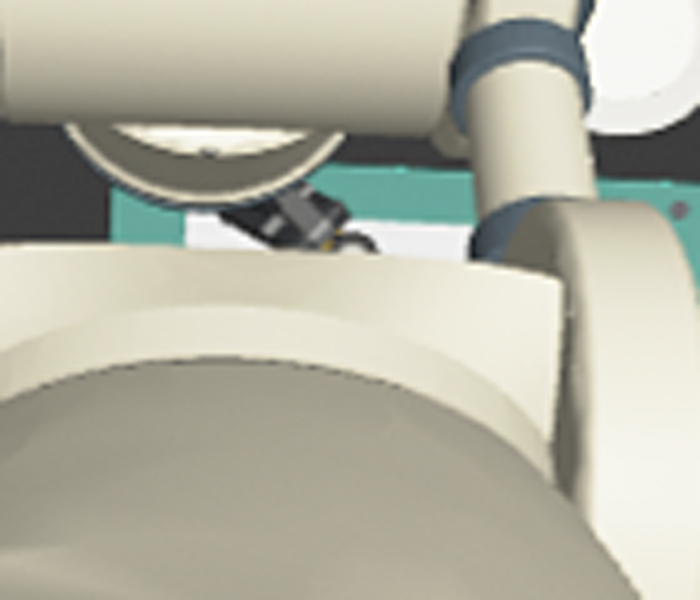

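The top view is blocked by the arm, so I'll check with the scene and wrist cameras.

```bash
python3 - <<'E'
from h import *
A=np.array([.6135,-.0376]); bx=np.array([.073,.997]); my=np.array([.997,-.073])
for n in ("scene","wrist"):
    w=snap(n); d=pinpoint("lever_tip",w)
    for e in d[:2]:
        X=at(e["pixel"],.044,w)[0]; v=X[:2]-A; print(n,e["score"],e["pixel"],X,np.arctan2(v@my,v@bx),np.hypot(*v))
    f=w["frame"][170:290,220:380]; cv2.imwrite(f"pics/{n}4.png",cv2.resize(f,None,fx=4,fy=4))
a=cv2.imread("pics/scene4.png");b=cv2.imread("pics/wrist4.png"); cv2.imwrite("pics/j4.png",cv2.resize(np.hstack([a,b]),(800,300)))
E
```

```text
scene 0.81 [337.3, 228.3] [0.6648 0.0147 0.044 ] 0.7024549437075015 0.07324136590588057
```

View pics/j4.png

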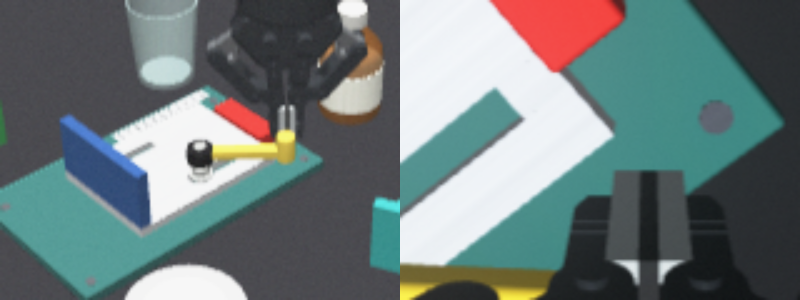

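The lever post is following the finger (now at about 0.68 rad), and the bracket sits flush at the stop. I'll continue along the arc.

Scaled: -0.0139 m is -0.0174, -0.0104 m is -0.013, 0.05 rad is 0.0318.

Call:
jog_arm:
  series:
    - [0,[-0.0043,0.001,0],0.0318]
    - [0,[-0.0086,0.0019,0],0.0637]
    - [0,[-0.013,0.0024,0],0.0955]
    - [0,[-0.0174,0.0028,0],0.1273]

```text
time_s: 14.52
tool_pos: [0.6585, 0.0171, 0.0382]
ee_rot: [[-0.582, 0.813, -0.001], [0.813, 0.582, 0.0], [0.001, -0.001, -1.0]]
force: [-4.5, 2.1, 2.9]
gripper_width: 0.0
gripper_force: 2.0
```

```bash
python3 s.py
```

```text
t 14.525 along t,r(mm) -18.242188870822954 68.43666501523343 finger yaw as lever angle 0.8759261996440092 F t,r -4.3462513182947475 -2.4149932604902773 [ 0.3095  0.6532 -0.038 ]
```

Scaled: -0.0069 m is -0.0086, -0.0034 m is -0.0043, 0.1 rad is 0.0637.

Call:
jog_arm:
  series:
    - [0,[-0.0043,0.001,0],0.0318]
    - [0,[-0.0086,0.0019,0],0.0637]

```text
time_s: 14.78
tool_pos: [0.6636, 0.0125, 0.0382]
ee_rot: [[-0.498, 0.867, -0.002], [0.867, 0.498, 0.0], [0.001, -0.001, -1.0]]
force: [-4.6, 3.6, 3.3]
gripper_width: -0.001
gripper_force: 2.6
```

```bash
python3 s.py
```

```text
t 14.775 along t,r(mm) -18.44352495552423 68.36129477757905 finger yaw as lever angle 0.9758816259243529 F t,r -5.39129485247178 -2.1512821467574144 [ 0.4394  0.7821 -0.0385]
```

Scaled: -0.0069 m is -0.0086, -0.0034 m is -0.0043, 0.05 rad is 0.0318.

Call:
jog_arm:
  series:
    - [0,[-0.0043,0.001,0],0.0318]
    - [0,[-0.0086,0.0019,0],0.0637]

```text
time_s: 15.02
tool_pos: [0.6681, 0.0073, 0.0382]
ee_rot: [[-0.409, 0.912, -0.002], [0.912, 0.409, 0.001], [0.001, -0.001, -1.0]]
force: [-5.8, 3.9, 4.6]
gripper_width: -0.0
gripper_force: 3.0
```

```bash
python3 s.py
```

```text
t 15.025 along t,r(mm) -18.63166991163361 68.25296495722867 finger yaw as lever angle 1.0758721223990177 F t,r -5.932033715650755 -3.678192986350237 [ 0.5867  0.9643 -0.0457]
```

Scaled: -0.0069 m is -0.0086, -0.0034 m is -0.0043, 0.05 rad is 0.0318.

Call:
jog_arm:
  series:
    - [0,[-0.0043,0.001,0],0.0318]
    - [0,[-0.0086,0.0019,0],0.0637]

```text
time_s: 15.28
tool_pos: [0.6723, 0.0018, 0.0382]
ee_rot: [[-0.316, 0.949, -0.002], [0.949, 0.316, 0.001], [0.001, -0.002, -1.0]]
force: [-6.1, 5.7, 4.1]
gripper_width: -0.001
gripper_force: 3.5
```

```bash
python3 s.py
```

```text
t 15.275 along t,r(mm) -18.82172070459239 68.24239811424191 finger yaw as lever angle 1.1758519430739485 F t,r -7.352718096380604 -3.954231213043509 [ 0.8254  1.0243 -0.068 ]
```

Scaled: -0.0069 m is -0.0086, -0.0034 m is -0.0043, 0.05 rad is 0.0318.

Call:
jog_arm:
  series:
    - [0,[-0.0043,0.001,0],0.0318]
    - [0,[-0.0086,0.0019,0],0.0637]

```text
time_s: 15.52
tool_pos: [0.6758, -0.0041, 0.0382]
ee_rot: [[-0.22, 0.975, -0.002], [0.975, 0.22, 0.001], [0.002, -0.002, -1.0]]
force: [-7.2, 7.0, 4.1]
gripper_width: -0.006
gripper_force: 4.0
```

```bash
python3 s.py
```

```text
t 15.525 along t,r(mm) -18.997857102446947 68.1279258687579 finger yaw as lever angle 1.2758639110666836 F t,r -8.366321894957828 -5.49436222406682 [ 1.0244  1.1069 -0.0946]
```

Scaled: -0.0027 m is -0.0034, 0.0006 m is 0.0008, 0.04 rad is 0.0255.

Call:
jog_arm:
  series:
    - [0,[-0.0034,0.0008,0],0.0255]
    - [0,[-0.0034,0.0008,0],0.0255]

```text
time_s: 15.78
tool_pos: [0.6773, -0.0069, 0.0382]
ee_rot: [[-0.182, 0.983, -0.001], [0.983, 0.182, 0.001], [0.001, -0.001, -1.0]]
force: [-3.6, 4.1, 2.1]
gripper_width: -0.0
gripper_force: 2.2
```

```bash
python3 s.py
```

```text
t 15.775 along t,r(mm) -18.63875024965464 68.35618059518478 finger yaw as lever angle 1.315033471673285 F t,r -4.6855070453080145 -2.770556277428745 [ 0.6466  0.6102 -0.0408]
```

Scaled: -0.28 m is -0.35, -0.24 m is -0.3.

Call:
jog_arm:
  series:
    - [0,[0.0038,0,0],0]
    - [0,[0.015,0,0],0]
    - [0,[0.0225,0,0],0]
    - [0,[0.0225,0,-0.05],0]
    - [0,[0.0225,0,-0.1125],0]
    - [0,[0.0225,0,-0.175],0]
    - [0,[0.0225,-0.075,-0.2375],0]
    - [0,[0.0225,-0.15,-0.25],0]
    - [0,[0.0225,-0.225,-0.25],0]
    - [0,[0.0225,-0.3,-0.25],0]
    - [0,[0.0225,-0.35,-0.25],0]
    - [0,[0.0225,-0.35,-0.25],0]

```text
time_s: 17.27
tool_pos: [0.3965, -0.0404, 0.2385]
ee_rot: [[-0.181, 0.983, -0.001], [0.983, 0.181, 0.0], [0.0, -0.001, -1.0]]
force: [1.4, -0.5, 0.4]
gripper_width: 0.001
gripper_force: 0.0
```

```bash
python3 s.py; python3 - <<'E'
from h import *
a,b=snap("top"),snap("scene")
i=cv2.resize(a["frame"][125:245,300:450],(500,400),interpolation=cv2.INTER_CUBIC); j=cv2.resize(b["frame"][195:285,205:315+0],(300,400),interpolation=cv2.INTER_CUBIC)
A=np.array([.6135,-.0376]); bx=np.array([.073,.997]); my=np.array([.997,-.073])
for w in (a,b):
    for e in pinpoint("lever_tip",w)[:1]:
        X=at(e["pixel"],.044,w)[0]; v=X[:2]-A; print(e["score"],X,np.arctan2(v@my,v@bx),np.hypot(*v))
cv2.imwrite("pics/end.png",np.hstack([i,j]))
E
```

```text
t 17.275 along t,r(mm) -36.536577417426656 -213.9409883237146 finger yaw as lever angle 1.315526481402124 F t,r 0.7215580414421371 1.2664153152433093 [ 0.0042 -0.0387 -0.0103]
0.65 [ 0.6818 -0.0254  0.044 ] 1.3203620666806226 0.06935715973826068
0.7 [ 0.6857 -0.0231  0.044 ] 1.298941216260324 0.07365531802589442
```

View pics/end.png

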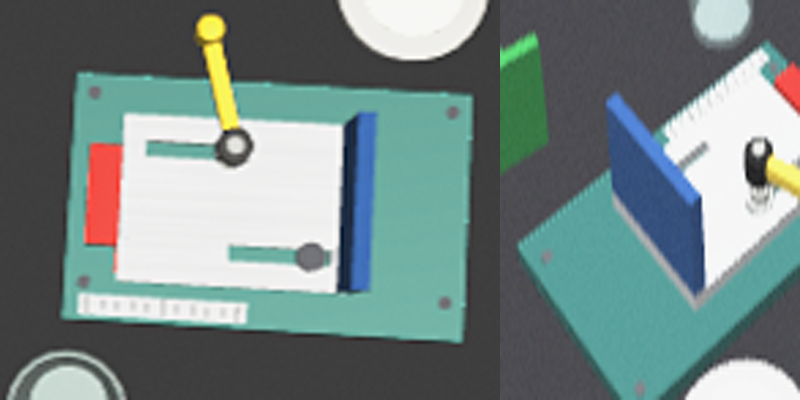

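The foot's front edge is flush against the red stop (crop 118,195). The lever is at about 1.3 rad and was left tight at about 8.5 N. The bottle, beaker and dish were not touched, so I'm handing in.

```bash
python3 -c "
from plant import bot
print(bot.close_job())"
```

```text
the job is handed in; nothing more can be done
None
```

I pressed the bracket against the red stop with about 11 N on the tool for a second and clamped it flush. The lever was turned clockwise to about 1.3 rad, with a measured force of about 8.5 N on the grip post. The washer force could not be measured, and the job is handed in with no verdict returned.

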